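# Close the smoker's chip tray and probe the chamber through the lid port

## Robot

A 7-joint arm with a two-finger parallel gripper is mounted at the origin on the work surface; the furniture and walls round the work are solid. World frame = base frame: x ahead of the robot, y to its left, z up, the work surface at z = 0. Lengths are in m, angles in degrees, forces in N, time in s.
With the tool pointing down it reaches from about 0.425 to 0.875 m from the base axis. Payload 4.7 kg.
Tool frame: the origin (TCP) lies between the finger pads; the fingertips stand 8 mm ahead of it and the grasp point (between the pads) lies 11 mm behind it (env.tip_extent is the distance from the TCP to the fingertips, in m); z points along the fingers, y is the line along which they close (so a half turn about z gives the same grasp; the last joint's range is limited). The gripper opens to 87 mm and grips with 3 to 60 N. Pads are 19 mm wide; open, the fingers measure 117 mm over their backs; the gripper's body (75 mm by 190 mm) begins 51 mm behind the grasp point.
Start: joints at [69.448, 18.392, -4.016, 83.108, 1.295, 78.541, -3.26], TCP at [0.237, -0.605, 0.231] pointing down, gripper open.
Joint ranges: [-163.93, 163.93], [-17.29, 119.83], [-79.2, 71.16], [3.27, 140.29], [-89.18, 269.18], [5.43, 117.66], [-154.24, 154.24]. Speed limits (degrees/s): [147.25, 147.25, 180, 180, 180, 180, 180].

## Interface

Orientations are given as [roll, pitch, yaw] about the fixed x, y, z axes, in that order (R = Rz(yaw) Ry(pitch) Rx(roll)).
In Python, from cell import sensors, vision, workorder, env gives the robot as it stands.
- The arm moves only by the tool drive_tool, never from a script. Its argument "moves" is a list of rows, each an object of numbers: "x", "y", "z": the shift along the tool's x, y, z in mm; "rx", "ry", "rz": the turn, a rotation vector about the tool's x, y, z in rad; "fingers": the closure, from -1 (fully open) to 1 (shut). In form: [{"x": .., "y": .., "z": .., "rx": .., "ry": .., "rz": .., "fingers": ..}, ...]. A call has 1 to 20 rows; each row is the pose to reach, as a shift and turn from the pose commanded when the call began, along the tool's axes at that moment; what a row does not reach only later rows make up. A row lasts 1/8 s, in which the tool goes at most 62.5 mm and 10.7 degrees, less where a joint would pass 70% of its speed; a pose out of reach is approached as far as the arm can. A call with a gripper value outside its range is refused whole. The fingers move at their own pace and stop on an object; "force" is the grip in N (left out, the last holds). Time passes only in rows, so rows that repeat a pose let the fingers close. It gives the time, the measured TCP pose, the force, the opening and the grip force at its end, in the units of the state.
- sensors.get_obs(): the state, without advancing time (a new reading comes with each control period).
- vision.read_camera(name): name is "side" or "top"; returns a dict with "image" (480x640x3 uint8, red, green, blue), "fx", "fy", "cx", "cy" (pixels), "R" (3x3) and "t" (3): a world point X has camera coordinates R X + t. Camera axes: x right, y down, z forward; pixel columns grow to the right and rows downward; lengths in m; the calibration is good to about 2 mm. A picture is of the moment at which its call begins. There is no depth.
- workorder.sign_off(): hands the job in; it is judged then, once.
The state is a dict: "time_s": time; "qpos": joint angles; "joint_velocities": joint speeds; "effort": joint torques, N m; "tool_pos": TCP position; "tool_rot": TCP orientation; "force": force on the tool from outside, world axes, zero at the start; "wrist_torque": the same for the moment, N m; "grip_width": finger opening in m; "grasp_force": force on a finger pad.
Only numpy, scipy, OpenCV 4.12 (cv2) and the standard library are available. Lean on these libraries where they do the work, as an engineer would, in place of code of your own. Each camera call takes 0.05 s, during which the arm holds its last target. There are 200 camera calls.

## Task

Slide the chip tray fully home into the slot at the foot of the tabletop smoker, so that its front panel closes the slot flat against the smoker, and let go of it. Then take the stick thermometer out of its wooden block and lower its stem through the port in the smoker's lid without the thermometer touching the smoker anywhere, because touching metal spoils the reading. Finish still holding it there in the gripper, still and upright, with the stem centred in the port and its tip about half-way down inside the smoking chamber; leave the lemon, the tin and the spice jar alone.

Things in the scene. Friction and masses are not known exactly. Their poses are not given: they have to be found in the camera images.
- smoker: Tabletop smoker, steel box 160 deep (x) x 180 wide (y) x 106 mm high, fixed; lid fixed; a carrying loop stands out 26 mm on either side (+-y), 66 mm up. Origin: centre of its underside on the worktop, z up. Its front with the tray slot faces its -x (roughly the robot's left). Chamber floor 10 mm, lid underside 100 mm above the worktop. Bar handle on the lid along y at x = +48 mm, top at 134 mm.
- slot (a point): Middle of the lower edge of the tray slot in the smoker's front face, 10 mm above the worktop, level with the chamber floor on which the tray slides. Axes as the smoker's: +x the way the tray goes in, y along the slot. Slot 127 mm wide, 24 mm high; runners behind it keep that width.
- port (a point): Centre of the mouth of the probe port, a dark round collar (32 mm across outside) on the lid, 116 mm above the worktop, 30 mm towards the front from the lid's centre. Bore upright, 20 mm in diameter and 20 mm long, open into the chamber. Half-way down the chamber is 61 mm below this mouth. Axes as the smoker's.
- tray: Chip tray, 120 to 190 g, loose before the slot: dark steel pan 120 wide (y) x 100 long (x) x 13 mm high, rear corners cropped by 15 mm, steel front panel 150 wide x 34 high x 4 mm, wooden handle. Origin: underside, middle of the panel's back face. +x runs over the pan, the way it slides in. Fully home, the origin lies at point slot with the axes agreeing. Balance point about x = +13 mm.
- tray_handle (a point): Point to grip on the tray's handle, a wooden bar 16 wide (y) x 16 mm high reaching from 17 to 93 mm in front (-x) of the tray's origin. This point lies on the bar's axis 62 mm in front of the origin, 20 mm above the tray's underside. Axes as the tray's.
- block: Upright beech block 70 x 70 x 105 mm, fixed to the worktop, with a bore 10 mm in diameter and 102 mm deep in the middle of its top, in which the thermometer stands. Origin: centre of its underside.
- thermometer: Stick thermometer, 60 g, upright in the block: black head 26 (x) x 20 (y) x 56 mm high, small display on its -y face; straight steel stem 6 mm thick, 100 mm long. Origin: on the stem's axis at the shoulder (flat underside of the head), which at the start rests on the block's top. z up along the stem: stem from 0 to -100 mm, head from 0 to +56 mm.
- head (a point): Point inside the thermometer's head to grip, on the axis, 30 mm above the shoulder. Axes as the thermometer's.
- tip (a point): Lower end of the thermometer's stem, on its axis, 100 mm below the shoulder.
- lemon: Lemon, 78 x 55 x 56 mm, a bystander. Origin: centre of its underside.
- fish_tin: Flat round tin, 86 mm across, 40 mm high, a bystander. Origin: centre of its underside.
- spice_jar: Spice jar, 46 mm across, 106 mm high, a bystander. Origin: centre of its underside.

How it is judged (in metres and radians):
On the way, in this order (a step that is already met when the one before it is completed fails the run):
1. the tray is fully home in the slot and let go (x of tray in the frame of slot above -0.005 m and horizontal distance between tray and slot below 0.007 m and angle between the x axis of tray and the x axis of smoker, either way round below 0.08 rad and contact force between the fingers and tray below 0.1 N), for 0.2 s.
2. the thermometer is lifted out of the block in the gripper (z of tip in the frame of block above 0.107 m and contact force between the fingers and thermometer above 1 N), for 0.1 s.
At the end, for the whole second after the job is handed in: Tray home (panel within 5 mm of the face, 7 mm overall, square within 0.08 rad), untouched. Thermometer held by the fingers alone, still; tip and shoulder within 5 mm of the port axis from above, tip 43 to 79 mm below the port mouth (half-way: 61), touching neither smoker nor tray (all of step 1 and horizontal distance between each of tip, thermometer and port below 0.005 m and z of tip in the frame of port between -0.079 and -0.043 m and contact force between thermometer and smoker below 0.2 N and contact force between thermometer and tray below 0.2 N and contact force between the fingers and thermometer above 1 N and linear speed of thermometer below 0.02 m/s); the arm keeps its last pose, push and grip.
It fails at once if the thermometer touches the smoker (lid, collar, bore or walls) (contact force between thermometer and smoker above 0.3 N).
It fails at once if the lemon, the tin or the spice jar is pushed away (more than 30 mm) (distance of any of lemon, fish_tin, spice_jar from where it was at the start of the episode above 0.03 m).
It also fails if it takes over 72 s, if anything falls off the work surface, if the arm or the gripper's body presses on something with over 40 N, if the wrist force passes 120 N, or if a joint passes its speed limit or range.

## Working session

There is one attempt and no reset: what is moved stays moved. The work goes in short steps, Python scripts to look and compute and a tool call to move; the robot and the scene stay as the last step left them, time stands still between calls to the robot, and variables do not carry over. Pictures are saved under pics/ and viewed, at most 10 in all, crops included, and the job is handed in when it is done.

Besides the shell and the picture viewer there is one more tool, called after ">>>" as name([rows], argument=value, ...), one row to a line, values as JSON. drive_tool: Moves the arm, as the interface text tells. Its arguments: {"type":"object","properties":{"moves":{"type":"array"},"force":{"type":"number"}},"required":["moves"]}

```bash
mkdir -p pics; ls; python3 - <<'E'
from cell import sensors, vision, workorder, env
import cv2
o=sensors.get_obs();print(o)
for n in("side","top"):
    c=vision.read_camera(n);print(n,{k:c[k] for k in c if k!="image"})
    cv2.imwrite(f"pics/{n}0.png",c["image"][:,:,::-1])
E
```

```text
pics
{'time_s': 0.0, 'qpos': array([69.44767758, 18.43954369, -4.01514503, 83.17623001,  1.297005  ,
       78.54103649, -3.26003097]), 'joint_velocities': array([-0.09214336, -0.01358322, -0.01504217,  0.03138811, -0.07735983,
        0.06840675,  0.02168704]), 'effort': array([-2.42066799e-04, -4.91288888e+01, -4.04183641e-01, -3.12529814e+01,
       -6.39472157e-02,  4.35701001e-02,  1.78564374e-04]), 'tool_pos': array([ 0.23648604, -0.60486229,  0.22944435]), 'tool_rot': array([-1.79888546e+02,  7.92347922e-03,  2.13621117e+01]), 'force': array([-0.40890752, -0.31805354, -0.82190215]), 'wrist_torque': array([ 0.02458047,  0.00812738, -0.04567632]), 'grasp_force': 0.0, 'grip_width': 0.08707944180513848}
side {'fx': 449.7229661986089, 'fy': 449.7229661986089, 'cx': 320.89378226427374, 'cy': 241.86490440149745, 'R': array([[-0.99509448, -0.09821752, -0.01184447],
       [-0.04690756,  0.57384585, -0.81761888],
       [ 0.0871014 , -0.81305244, -0.57563798]]), 't': array([0.55771548, 0.09509383, 1.04482215])}
top {'fx': 538.8007791379621, 'fy': 538.8007791379621, 'cx': 313.0405624361604, 'cy': 238.05494844159864, 'R': array([[-0.00943478, -0.99986934,  0.01312607],
       [-0.98809391,  0.00730621, -0.15367839],
       [ 0.15356241, -0.01441971, -0.98803373]]), 't': array([0.04634214, 0.5857545 , 1.52525409])}
```

View pics/side0.png

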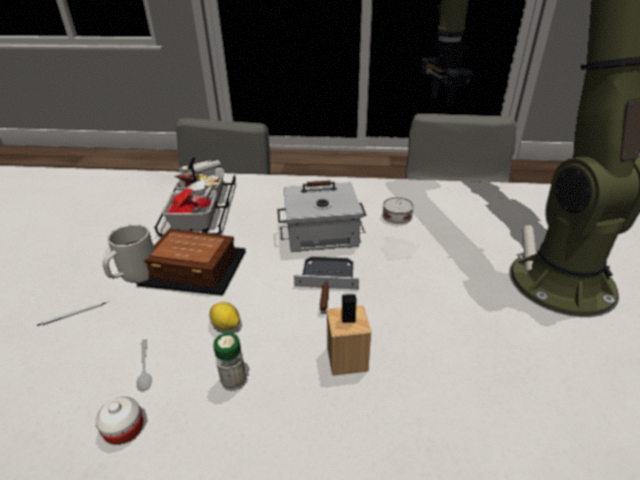

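View pics/top0.png

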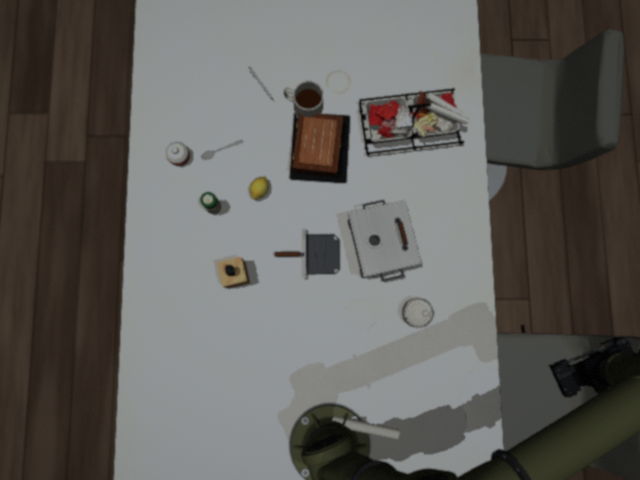

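The side view shows the smoker at about (322,215), with the port at (323,203), the tray at (327,275), its handle at (324,297), the block at (348,340) and the head at (348,308). In the top view the port is at (375,240), the handle at (288,254) and the head at (231,269). I'll take enlarged crops for precise pixels.

```bash
python3 - <<'E'
import cv2
a=cv2.imread("pics/top0.png")[185:295,205:435]; b=cv2.imread("pics/side0.png")[175:380,265:385]
def g(im,s,x0,y0,n):
    im=cv2.resize(im,None,fx=s,fy=s,interpolation=cv2.INTER_CUBIC)
    for x in range(-(-x0//10)*10,x0+im.shape[1]//s,10):
        cv2.line(im,((x-x0)*s,0),((x-x0)*s,5 if x%50 else 14),(0,0,255),1)
        if x%50==0: cv2.putText(im,str(x),((x-x0)*s+2,24),0,.4,(0,0,255),1)
    for y in range(-(-y0//10)*10,y0+im.shape[0]//s,10):
        cv2.line(im,(0,(y-y0)*s),(5 if y%50 else 14,(y-y0)*s),(0,0,255),1)
        if y%50==0: cv2.putText(im,str(y),(16,(y-y0)*s+4),0,.4,(0,0,255),1)
    cv2.imwrite(n,im)
g(a,3,205,185,"pics/topc.png"); 
g(b[:115],5,265,175,"pics/sidec1.png"); g(b[80:],4,265,255,"pics/sidec2.png")
E
```

```text
(no output)
```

View pics/topc.png

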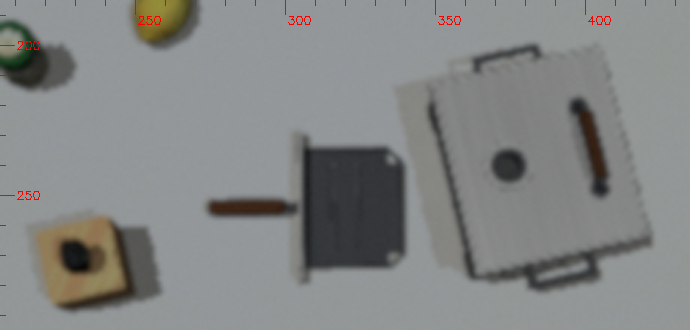

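View pics/sidec1.png

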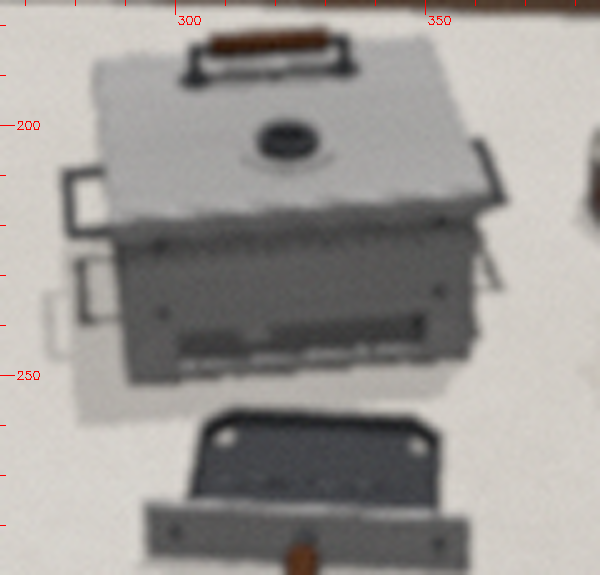

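View pics/sidec2.png

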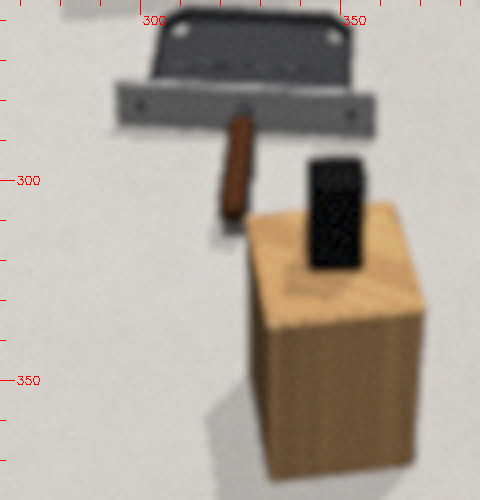

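The top crop puts the port at crop (509,166), the block's top face near (80,262) with the head at (75,257), and the handle from (210,208) to (290,208). The side crops show the slot band (180,340)–(425,320), the tray panel corners and the head (308–365, 158–270). I'll fit the poses from both views, leaving height free as a check.

```bash
cat > h.py <<'E'
import numpy as np
from scipy.optimize import least_squares
import pickle,os
from cell import vision
def cams():
    if not os.path.exists("cal.pkl"):
        pickle.dump({n:{k:v for k,v in vision.read_camera(n).items() if k!="image"} for n in("side","top")},open("cal.pkl","wb"))
    return pickle.load(open("cal.pkl","rb"))
C=cams()
def proj(n,X):
    c=C[n];P=np.atleast_2d(X)@c["R"].T+c["t"]
    return np.c_[c["fx"]*P[:,0]/P[:,2]+c["cx"],c["fy"]*P[:,1]/P[:,2]+c["cy"]]
def tri(ps,pt):
    r=least_squares(lambda X:np.r_[proj("side",X)[0]-ps,proj("top",X)[0]-pt],[.5,0,.05]); return r.x,r.fun
def fit(obs,g,fixz=None):
    """obs: list (cam,(u,v),(x,y,z) local)"""
    def f(p):
        c,s=np.cos(p[3]),np.sin(p[3]);R=np.array([[c,-s,0],[s,c,0],[0,0,1]])
        z=p[2] if fixz is None else fixz
        return np.concatenate([proj(n,R@np.array(l)+[p[0],p[1],z])[0]-uv for n,uv,l in obs])
    r=least_squares(f,g,loss="soft_l1"); return r.x,np.round(f(r.x).reshape(-1,2),1)
E
python3 - <<'E'
from h import *
T=lambda x,y:np.array([205+x/3,185+y/3])-.33
S=lambda x,y:np.array([265+x/5,175+y/5])-.4
S2=lambda x,y:np.array([265+x/4,255+y/4])-.37
for k in C:print(k,-C[k]["R"].T@C[k]["t"])
pr=lambda n,r:print(n,np.round(r[0]*np.array([1e3,1e3,1e3]+[57.3]*(len(r[0])>3)),1),np.asarray(r[1]).round(1).tolist())
pr("port",tri(S(288,140),T(509,166)))
pr("headtop",tri(S2(338,165),T(73,255)))
pr("handle_end",tri(S2(233,213),T(209,208)))
pr("handle_in",tri(S2(241,120),T(290,208)))
o=[("side",S(288,140),(-.03,0,.116)),("top",T(509,166),(-.03,0,.116)),
("top",T(432,85),(-.08,.09,.106)),("top",T(470,278),(-.08,-.09,.106)),("top",T(650,240),(.08,-.09,.106)),("top",T(605,48),(.08,.09,.106)),
("side",S(97,62),(.08,.09,.106)),("side",S(432,38),(.08,-.09,.106)),("side",S(487,197),(-.08,-.09,.106)),("side",S(107,220),(-.08,.09,.106)),
("side",S(130,383),(-.08,.09,0)),("side",S(470,357),(-.08,-.09,0))]
for fz in(None,0): pr("smoker",fit(o,[.6,-.1,0,-1.57],fz))
o=[("side",S2(117,82),(-.004,.075,.034)),("side",S2(375,97),(-.004,-.075,.034)),("side",S2(375,138),(-.004,-.075,0)),("side",S2(117,128),(-.004,.075,0)),
("side",S2(233,213),(-.093,0,.02)),("top",T(209,208),(-.093,0,.02)),
("top",T(298,132),(-.002,.075,.034)),("top",T(301,281),(-.002,-.075,.034)),
("top",T(405,165),(.1,.045,.013)),("top",T(405,252),(.1,-.045,.013)),("top",T(388,148),(.085,.06,.013)),("top",T(388,268),(.085,-.06,.013))]
for fz in(None,0): pr("tray",fit(o,[.55,.1,0,-1.57],fz))
o=[("side",S2(248,218),(.035,.035,.105)),("side",S2(393,203),(.035,-.035,.105)),("side",S2(424,308),(-.035,-.035,.105)),("side",S2(268,327),(-.035,.035,.105)),
("side",S2(272,478),(-.035,.035,0)),("side",S2(413,462),(-.035,-.035,0)),
("top",T(32,225),(-.035,.035,.105)),("top",T(108,217),(.035,.035,.105)),("top",T(127,288),(.035,-.035,.105)),("top",T(57,305),(-.035,-.035,.105))]
for fz in(None,0): pr("block",fit(o,[.5,.25,0,-1.57],fz))
E
```

```text
side [0.46843475 0.84970342 0.68579566]
top [0.34499599 0.06405016 1.59641201]
port [ 568.5 -128.3  114.6] [-0.0, -0.0, 0.0, 0.0]
headtop [483.5 267.8 162.6] [-0.2, -0.0, -0.0, 0.3]
handle_end [541.4 155.3  23.4] [-0.4, -0.1, -0.0, 0.5]
handle_in [543.3  76.   19.9] [0.2, 0.0, 0.0, -0.2]
smoker [ 574.2 -157.3    1.7  -78.6] [[0.1, -1.0], [0.0, -0.0], [0.8, 0.2], [2.3, -1.7], [-1.7, -0.9], [-1.8, 1.2], [1.1, -0.4], [-0.2, 0.6], [-1.1, -0.9], [1.5, -0.8], [-0.9, 1.7], [0.7, 2.1]]
smoker [ 574.3 -158.5    0.   -78.6] [[0.0, -0.6], [0.4, -0.0], [1.2, 0.2], [2.6, -1.8], [-1.4, -0.9], [-1.4, 1.3], [1.1, -0.1], [-0.2, 0.9], [-1.2, -0.6], [1.5, -0.5], [-0.8, 2.0], [0.6, 2.4]]
tray [542.1  63.5   2.5 -89.7] [[-0.9, -0.2], [0.8, -0.6], [0.2, 0.6], [-0.2, -0.3], [-0.5, 0.6], [-0.4, 0.4], [0.6, -0.5], [0.2, 0.9], [-0.6, -0.8], [0.0, 0.4], [-0.1, -0.0], [0.7, 0.3]]
tray [542.3  62.5 -12.6 -89.8] [[-0.9, 0.4], [0.6, 0.0], [0.1, 1.2], [-0.2, 0.2], [-0.6, 1.2], [-0.0, 0.5], [0.9, -0.5], [0.5, 0.8], [-0.3, -0.7], [0.3, 0.5], [0.2, 0.1], [1.0, 0.3]]
block [484.3 268.    0.6 -76.4] [[-1.0, -0.8], [-0.2, -1.0], [0.6, 0.1], [-0.1, -0.1], [-1.2, 1.4], [0.4, 0.9], [1.3, 2.8], [0.6, -0.6], [0.0, 0.2], [-1.4, 0.7]]
block [484.3 267.6   0.  -76.4] [[-1.0, -0.7], [-0.2, -0.9], [0.6, 0.2], [-0.0, -0.1], [-1.1, 1.5], [0.4, 1.0], [1.5, 2.8], [0.8, -0.6], [0.2, 0.2], [-1.3, 0.7]]
```

Triangulated heights agree with the text: port 114.6 mm (116), head top 162.6 (161), handle about 20, block about 0. Poses:

| Item | x, y (mm) | Yaw (deg) |
|---|---|---|
| Smoker | (574, -158) | -78.6 |
| Port | (568, -129) | – |
| Tray | (542, 63) | -89.7 |
| Handle point | (542, 125) | – |
| Head | (484, 268) | – |

Next I'll work out the moves.

```bash
cat > mv.py <<'E'
import sys,numpy as np
from scipy.spatial.transform import Rotation as Ro
from cell import sensors
def rel(targets):
    """targets: (x,y,z mm, yaw deg) tool down"""
    o=sensors.get_obs();R0=Ro.from_euler("xyz",o["tool_rot"],degrees=True);p0=o["tool_pos"]*1e3
    print("t",o["time_s"],p0.round(1),o["tool_rot"].round(2),"q",o["qpos"].round(0),"F",o["force"].round(1),"w",round(o["grip_width"]*1e3,1),o["grasp_force"])
    for x,y,z,yaw in targets:
        d=R0.inv().apply(np.array([x,y,z])-p0);r=(R0.inv()*Ro.from_euler("xyz",[180,0,yaw],degrees=True)).as_rotvec()
        print((x,y,z,yaw),d.round(1),r.round(4))
if __name__=="__main__": rel([tuple(map(float,a.split(","))) for a in sys.argv[1:]])
E
python3 mv.py 450,-350,240,50 540,-100,240,80 542,125,160,90.3
```

```text
t 0.2 [ 236.6 -605.1  229.9] [-1.7993e+02  1.0000e-02  2.1360e+01] q [69. 18. -4. 83.  1. 79. -3.] F [-0.5  1.3  0.1] w 86.8 0.0
(450.0, -350.0, 240.0, 50.0) [ 291.7 -159.8  -10. ] [-1.200e-03 -2.000e-04 -4.999e-01]
(540.0, -100.0, 240.0, 80.0) [ 466.5 -359.9   -9.8] [-1.1000e-03 -5.0000e-04 -1.0235e+00]
(542.0, 125.0, 160.0, 90.3) [ 550.4 -568.6   70.5] [-1.1000e-03 -6.0000e-04 -1.2032e+00]
```

>>> drive_tool([
  {"x": 50,"y": -27,"z": -5,"rz": -0.1,"fingers": -1},
  {"x": 100,"y": -54,"z": -10,"rz": -0.18,"fingers": -1},
  {"x": 150,"y": -82,"z": -10,"rz": -0.27,"fingers": -1},
  {"x": 200,"y": -110,"z": -10,"rz": -0.36,"fingers": -1},
  {"x": 248,"y": -136,"z": -10,"rz": -0.43,"fingers": -1},
  {"x": 292,"y": -160,"z": -10,"rz": -0.5,"fingers": -1},
  {"x": 330,"y": -203,"z": -10,"rz": -0.6,"fingers": -1},
  {"x": 368,"y": -246,"z": -10,"rz": -0.72,"fingers": -1},
  {"x": 405,"y": -290,"z": -10,"rz": -0.84,"fingers": -1},
  {"x": 440,"y": -330,"z": -10,"rz": -0.95,"fingers": -1},
  {"x": 466,"y": -360,"z": -10,"rz": -1.02,"fingers": -1},
  {"x": 485,"y": -405,"z": -10,"rz": -1.08,"fingers": -1},
  {"x": 505,"y": -450,"z": 0,"rz": -1.13,"fingers": -1},
  {"x": 522,"y": -495,"z": 15,"rz": -1.17,"fingers": -1},
  {"x": 538,"y": -535,"z": 40,"rz": -1.2,"fingers": -1},
  {"x": 550.4,"y": -568.6,"z": 70.5,"rz": -1.2032,"fingers": -1},
  {"x": 550.4,"y": -568.6,"z": 70.5,"rz": -1.2032,"fingers": -1},
  {"x": 550.4,"y": -568.6,"z": 70.5,"rz": -1.2032,"fingers": -1},
  {"x": 550.4,"y": -568.6,"z": 70.5,"rz": -1.2032,"fingers": -1},
])

```text
invalid input at $.moves[0]: expected keys x, y, z, rx, ry, rz, fingers
```

```bash
python3 mv.py 542,125,60,90.3 542,125,14,90.3
```

```text
t 0.2 [ 236.6 -605.1  229.9] [-1.7993e+02  1.0000e-02  2.1360e+01] q [69. 18. -4. 83.  1. 79. -3.] F [-0.5  1.3  0.1] w 86.8 0.0
(542.0, 125.0, 60.0, 90.3) [ 550.4 -568.5  170.5] [-1.1000e-03 -6.0000e-04 -1.2032e+00]
(542.0, 125.0, 14.0, 90.3) [ 550.4 -568.5  216.5] [-1.1000e-03 -6.0000e-04 -1.2032e+00]
```

All seven keys are needed in every row.

>>> drive_tool([
  {"x": 50,"y": -27,"z": -5,"rx": 0,"ry": 0,"rz": -0.1,"fingers": -1},
  {"x": 100,"y": -54,"z": -10,"rx": 0,"ry": 0,"rz": -0.18,"fingers": -1},
  {"x": 150,"y": -82,"z": -10,"rx": 0,"ry": 0,"rz": -0.27,"fingers": -1},
  {"x": 200,"y": -110,"z": -10,"rx": 0,"ry": 0,"rz": -0.36,"fingers": -1},
  {"x": 248,"y": -136,"z": -10,"rx": 0,"ry": 0,"rz": -0.43,"fingers": -1},
  {"x": 292,"y": -160,"z": -10,"rx": 0,"ry": 0,"rz": -0.5,"fingers": -1},
  {"x": 330,"y": -203,"z": -10,"rx": 0,"ry": 0,"rz": -0.6,"fingers": -1},
  {"x": 368,"y": -246,"z": -10,"rx": 0,"ry": 0,"rz": -0.72,"fingers": -1},
  {"x": 405,"y": -290,"z": -10,"rx": 0,"ry": 0,"rz": -0.84,"fingers": -1},
  {"x": 440,"y": -330,"z": -10,"rx": 0,"ry": 0,"rz": -0.95,"fingers": -1},
  {"x": 466,"y": -360,"z": -10,"rx": 0,"ry": 0,"rz": -1.02,"fingers": -1},
  {"x": 485,"y": -405,"z": -10,"rx": 0,"ry": 0,"rz": -1.08,"fingers": -1},
  {"x": 505,"y": -450,"z": 0,"rx": 0,"ry": 0,"rz": -1.13,"fingers": -1},
  {"x": 522,"y": -495,"z": 15,"rx": 0,"ry": 0,"rz": -1.17,"fingers": -1},
  {"x": 538,"y": -535,"z": 40,"rx": 0,"ry": 0,"rz": -1.2,"fingers": -1},
  {"x": 550.4,"y": -568.6,"z": 70.5,"rx": -0.001,"ry": 0,"rz": -1.2032,"fingers": -1},
  {"x": 550.4,"y": -568.6,"z": 70.5,"rx": -0.001,"ry": 0,"rz": -1.2032,"fingers": -1},
  {"x": 550.4,"y": -568.6,"z": 70.5,"rx": -0.001,"ry": 0,"rz": -1.2032,"fingers": -1},
  {"x": 550.4,"y": -568.6,"z": 70.5,"rx": -0.001,"ry": 0,"rz": -1.2032,"fingers": -1},
])

```text
time_s: 2.58
tool_pos: [0.5432, 0.123, 0.1609]
tool_rot: [179.9, 0.1, 90.1]
force: [-0.8, -0.1, -0.0]
grip_width: 0.0865
grasp_force: 0.0
```

```bash
python3 mv.py 542,125,60,90.3 542,125,14,90.3
```

```text
t 2.575 [543.2 123.  160.9] [1.7986e+02 7.0000e-02 9.0150e+01] q [ 21.  14. -42. 101.  10.  69. -23.] F [-0.8 -0.1 -0. ] w 86.5 0.0
(542.0, 125.0, 60.0, 90.3) [  2.1  -1.4 100.9] [ 0.0024  0.0012 -0.0026]
(542.0, 125.0, 14.0, 90.3) [  2.1  -1.5 146.9] [ 0.0024  0.0012 -0.0026]
```

>>> drive_tool([
  {"x": 1,"y": -1,"z": 40,"rx": 0,"ry": 0,"rz": 0,"fingers": -1},
  {"x": 2,"y": -1,"z": 80,"rx": 0,"ry": 0,"rz": 0,"fingers": -1},
  {"x": 2,"y": -1,"z": 110,"rx": 0,"ry": 0,"rz": 0,"fingers": -1},
  {"x": 2,"y": -1,"z": 130,"rx": 0,"ry": 0,"rz": 0,"fingers": -1},
  {"x": 2,"y": -1,"z": 142,"rx": 0,"ry": 0,"rz": 0,"fingers": -1},
  {"x": 2,"y": -1,"z": 146,"rx": 0,"ry": 0,"rz": 0,"fingers": -1},
  {"x": 2,"y": -1,"z": 147,"rx": 0,"ry": 0,"rz": 0,"fingers": -1},
  {"x": 2,"y": -1,"z": 147,"rx": 0,"ry": 0,"rz": 0,"fingers": -1},
  {"x": 2,"y": -1,"z": 147,"rx": 0,"ry": 0,"rz": 0,"fingers": -1},
])

```text
time_s: 3.7
tool_pos: [0.5418, 0.1267, 0.0136]
tool_rot: [179.9, 0.0, 90.3]
force: [0.3, -0.1, 0.2]
grip_width: 0.0875
grasp_force: 0.0
```

>>> drive_tool([
  {"x": 0,"y": 0,"z": 0,"rx": 0,"ry": 0,"rz": 0,"fingers": 1},
  {"x": 0,"y": 0,"z": 0,"rx": 0,"ry": 0,"rz": 0,"fingers": 1},
  {"x": 0,"y": 0,"z": 0,"rx": 0,"ry": 0,"rz": 0,"fingers": 1},
  {"x": 0,"y": 0,"z": 0,"rx": 0,"ry": 0,"rz": 0,"fingers": 1},
  {"x": 0,"y": 0,"z": 0,"rx": 0,"ry": 0,"rz": 0,"fingers": 1},
  {"x": 0,"y": 0,"z": 0,"rx": 0,"ry": 0,"rz": 0,"fingers": 1},
  {"x": 0,"y": 0,"z": 0,"rx": 0,"ry": 0,"rz": 0,"fingers": 1},
  {"x": 0,"y": 0,"z": 0,"rx": 0,"ry": 0,"rz": 0,"fingers": 1},
], force=55)

```text
time_s: 4.7
tool_pos: [0.5415, 0.1266, 0.0131]
tool_rot: [179.9, 0.0, 90.3]
force: [0.5, 0.2, 0.2]
grip_width: 0.015
grasp_force: 55.0
```

Handle gripped. Lift, turn to the smoker's yaw, and go to the pre-slot pose.

```bash
python3 mv.py 541.5,126.6,32,90.3 523.3,94.4,32,101.4
```

```text
t 4.7 [541.5 126.6  13.1] [1.7994e+02 3.0000e-02 9.0300e+01] q [ 17.  24. -39. 108.  18.  54. -30.] F [0.5 0.2 0.2] w 15.0 54.99441917985678
(541.5, 126.6, 32.0, 90.3) [  0.    0.1 -18.9] [0.0011 0.0006 0.    ]
(523.3, 94.4, 32.0, 101.4) [-32.1 -18.3 -18.9] [ 0.001   0.0007 -0.1937]
```

>>> drive_tool([
  {"x": 0,"y": 0,"z": -7,"rx": 0,"ry": 0,"rz": 0,"fingers": 1},
  {"x": 0,"y": 0,"z": -14,"rx": 0,"ry": 0,"rz": 0,"fingers": 1},
  {"x": 0,"y": 0,"z": -19,"rx": 0,"ry": 0,"rz": 0,"fingers": 1},
  {"x": -8,"y": -5,"z": -19,"rx": 0,"ry": 0,"rz": -0.05,"fingers": 1},
  {"x": -16,"y": -9,"z": -19,"rx": 0,"ry": 0,"rz": -0.1,"fingers": 1},
  {"x": -24,"y": -14,"z": -19,"rx": 0,"ry": 0,"rz": -0.15,"fingers": 1},
  {"x": -32,"y": -18,"z": -19,"rx": 0,"ry": 0,"rz": -0.1937,"fingers": 1},
  {"x": -32,"y": -18,"z": -19,"rx": 0,"ry": 0,"rz": -0.1937,"fingers": 1},
  {"x": -32,"y": -18,"z": -19,"rx": 0,"ry": 0,"rz": -0.1937,"fingers": 1},
  {"x": -32,"y": -18,"z": -19,"rx": 0,"ry": 0,"rz": -0.1937,"fingers": 1},
])

```text
time_s: 5.95
tool_pos: [0.5237, 0.095, 0.0322]
tool_rot: [179.9, 0.0, 101.4]
force: [0.9, 0.5, -1.1]
grip_width: 0.0154
grasp_force: 54.9
```

```bash
python3 mv.py 523.3,94.4,32,101.4; python3 - <<'E'
from cell import vision
import cv2
im=vision.read_camera("side")["image"][:,:,::-1]; cv2.imwrite("pics/s1f.png",im)
a=cv2.resize(im[195:305,270:380],None,fx=5,fy=5,interpolation=cv2.INTER_CUBIC); cv2.imwrite("pics/s1.png",a)
E
```

```text
t 5.95 [523.7  95.   32.2] [1.7994e+02 3.0000e-02 1.0140e+02] q [ 23.  20. -42. 111.  16.  55. -14.] F [ 0.9  0.5 -1.1] w 15.4 54.91786491125822
(523.3, 94.4, 32.0, 101.4) [-0.5 -0.5  0.2] [0.001  0.0005 0.0001]
```

View pics/s1.png

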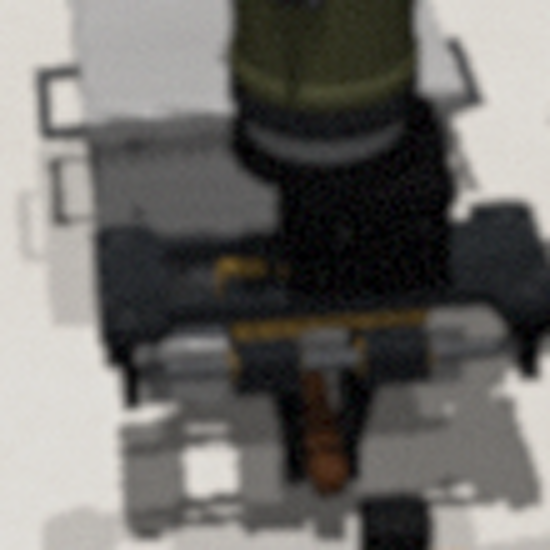

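The gripper hides most of the tray here, but the grip and force (about 1.1 N carried) show that it is held. I'll check the lateral fit against the slot ends seen earlier, then insert.

```bash
python3 - <<'E'
from h import *
a=np.radians(-78.6);x=np.array([np.cos(a),np.sin(a),0]);y=np.array([-x[1],x[0],0])
for yy in(.0635,-.0635):
  for z in(.01,.034):
    print(yy,z,((proj("side",np.array([.5743,-.158,z])-.08*x+yy*y)[0]+.4-[265,175])*5).round(0))
E
python3 mv.py 523.3,94.4,28,101.4 538.0,21.9,28,101.4 543,-2.6,28,101.4 546.3,-19,28,101.4
```

```text
0.0635 0.01 [177. 374.]
0.0635 0.034 [175. 336.]
-0.0635 0.01 [423. 357.]
-0.0635 0.034 [424. 319.]
t 6.0 [523.6  94.9  32.1] [1.7995e+02 3.0000e-02 1.0141e+02] q [ 23.  20. -42. 111.  16.  55. -14.] F [ 0.6  0.5 -1.1] w 15.5 54.91802657023072
(523.3, 94.4, 28.0, 101.4) [-0.5 -0.4  4.1] [0.0009 0.0005 0.0002]
(538.0, 21.9, 28.0, 101.4) [-74.4  -0.3   4.1] [0.0009 0.0005 0.0002]
(543.0, -2.6, 28.0, 101.4) [-99.4  -0.3   4.2] [0.0009 0.0005 0.0002]
(546.3, -19.0, 28.0, 101.4) [-116.2   -0.3    4.2] [0.0009 0.0005 0.0002]
```

>>> drive_tool([
  {"x": -5,"y": -1,"z": 4,"rx": 0,"ry": 0,"rz": 0,"fingers": 1},
  {"x": -10,"y": -1,"z": 4,"rx": 0,"ry": 0,"rz": 0,"fingers": 1},
  {"x": -15,"y": -1,"z": 4,"rx": 0,"ry": 0,"rz": 0,"fingers": 1},
  {"x": -20,"y": -1,"z": 4,"rx": 0,"ry": 0,"rz": 0,"fingers": 1},
  {"x": -25,"y": -1,"z": 4,"rx": 0,"ry": 0,"rz": 0,"fingers": 1},
  {"x": -30,"y": -1,"z": 4,"rx": 0,"ry": 0,"rz": 0,"fingers": 1},
  {"x": -35,"y": -1,"z": 4,"rx": 0,"ry": 0,"rz": 0,"fingers": 1},
  {"x": -40,"y": -1,"z": 4,"rx": 0,"ry": 0,"rz": 0,"fingers": 1},
])

```text
time_s: 7.0
tool_pos: [0.5305, 0.0547, 0.0281]
tool_rot: [180.0, 0.0, 101.4]
force: [0.3, -0.8, -1.2]
grip_width: 0.0153
grasp_force: 54.9
```

```bash
python3 mv.py 546.3,-19,28,101.4
```

```text
t 7.0 [530.5  54.7  28.1] [1.7996e+02 4.0000e-02 1.0140e+02] q [ 27.  20. -40. 111.  16.  55. -10.] F [ 0.3 -0.8 -1.2] w 15.3 54.91801980882883
(546.3, -19.0, 28.0, 101.4) [-75.4   1.    0.1] [ 0.0006  0.0008 -0.    ]
```

No contact force with the pan tip about 25 mm in. Continue.

>>> drive_tool([
  {"x": -7,"y": 0,"z": 0,"rx": 0,"ry": 0,"rz": 0,"fingers": 1},
  {"x": -14,"y": 0,"z": 0,"rx": 0,"ry": 0,"rz": 0,"fingers": 1},
  {"x": -21,"y": 0,"z": 0,"rx": 0,"ry": 0,"rz": 0,"fingers": 1},
  {"x": -28,"y": 0,"z": 0,"rx": 0,"ry": 0,"rz": 0,"fingers": 1},
  {"x": -35,"y": 0,"z": 0,"rx": 0,"ry": 0,"rz": 0,"fingers": 1},
  {"x": -42,"y": 0,"z": 0,"rx": 0,"ry": 0,"rz": 0,"fingers": 1},
  {"x": -48,"y": 0,"z": 0,"rx": 0,"ry": 0,"rz": 0,"fingers": 1},
  {"x": -54,"y": 0,"z": 1,"rx": 0,"ry": 0,"rz": 0,"fingers": 1},
  {"x": -60,"y": 0,"z": 2,"rx": 0,"ry": 0,"rz": 0,"fingers": 1},
  {"x": -63,"y": 0,"z": 3,"rx": 0,"ry": 0,"rz": 0,"fingers": 1},
  {"x": -63,"y": 0,"z": 3,"rx": 0,"ry": 0,"rz": 0,"fingers": 1},
])

```text
time_s: 8.38
tool_pos: [0.5428, -0.0069, 0.0249]
tool_rot: [180.0, 0.0, 101.4]
force: [-0.3, 0.0, -1.7]
grip_width: 0.0157
grasp_force: 54.9
```

```bash
python3 mv.py 546.3,-19,24,101.4
```

```text
t 8.375 [542.8  -6.9  24.9] [1.7998e+02 3.0000e-02 1.0137e+02] q [ 32.  21. -39. 110.  16.  55.  -3.] F [-0.3  0.  -1.7] w 15.7 54.91778567433357
(546.3, -19.0, 24.0, 101.4) [-12.5   1.1   0.9] [ 0.0004  0.0006 -0.0005]
```

Now the last stretch, in small steps and a bit past nominal, watching the force.

>>> drive_tool([
  {"x": -3,"y": 0,"z": 1,"rx": 0,"ry": 0,"rz": 0,"fingers": 1},
  {"x": -6,"y": 0,"z": 1,"rx": 0,"ry": 0,"rz": 0,"fingers": 1},
  {"x": -9,"y": 0,"z": 1,"rx": 0,"ry": 0,"rz": 0,"fingers": 1},
  {"x": -11,"y": 0,"z": 1,"rx": 0,"ry": 0,"rz": 0,"fingers": 1},
  {"x": -12,"y": 0,"z": 1,"rx": 0,"ry": 0,"rz": 0,"fingers": 1},
  {"x": -12,"y": 0,"z": 1,"rx": 0,"ry": 0,"rz": 0,"fingers": 1},
])

```text
time_s: 9.12
tool_pos: [0.5451, -0.018, 0.0241]
tool_rot: [180.0, 0.0, 101.4]
force: [-0.5, 0.8, 0.1]
grip_width: 0.0153
grasp_force: 54.9
```

>>> drive_tool([
  {"x": -1,"y": 0,"z": 0,"rx": 0,"ry": 0,"rz": 0,"fingers": 1},
  {"x": -2,"y": 0,"z": 0,"rx": 0,"ry": 0,"rz": 0,"fingers": 1},
  {"x": -3,"y": 0,"z": 0,"rx": 0,"ry": 0,"rz": 0,"fingers": 1},
  {"x": -3,"y": 0,"z": 0,"rx": 0,"ry": 0,"rz": 0,"fingers": 1},
])

```text
time_s: 9.62
tool_pos: [0.5446, -0.0189, 0.0239]
tool_rot: [-179.9, -0.1, 101.5]
force: [-4.3, 5.3, 0.3]
grip_width: 0.0156
grasp_force: 55.0
```

>>> drive_tool([
  {"x": -1.5,"y": 0.5,"z": 0,"rx": 0,"ry": 0,"rz": 0,"fingers": 1},
  {"x": -3,"y": 0.5,"z": 0,"rx": 0,"ry": 0,"rz": 0,"fingers": 1},
  {"x": -3,"y": 0.5,"z": 0,"rx": 0,"ry": 0,"rz": 0,"fingers": 1},
])

```text
time_s: 10.0
tool_pos: [0.5446, -0.019, 0.0238]
tool_rot: [-179.8, -0.3, 101.6]
force: [-6.9, 10.3, 3.3]
grip_width: 0.0147
grasp_force: 55.0
```

```bash
python3 - <<'E'
from cell import vision,sensors
import cv2
print(sensors.get_obs()["force"])
im=vision.read_camera("top")["image"][:,:,::-1]
a=cv2.resize(im[190:290,260:420],None,fx=5,fy=5,interpolation=cv2.INTER_CUBIC); cv2.imwrite("pics/t2.png",a)
E
```

```text
[-6.91756527 10.34901782  3.32227517]
```

View pics/t2.png

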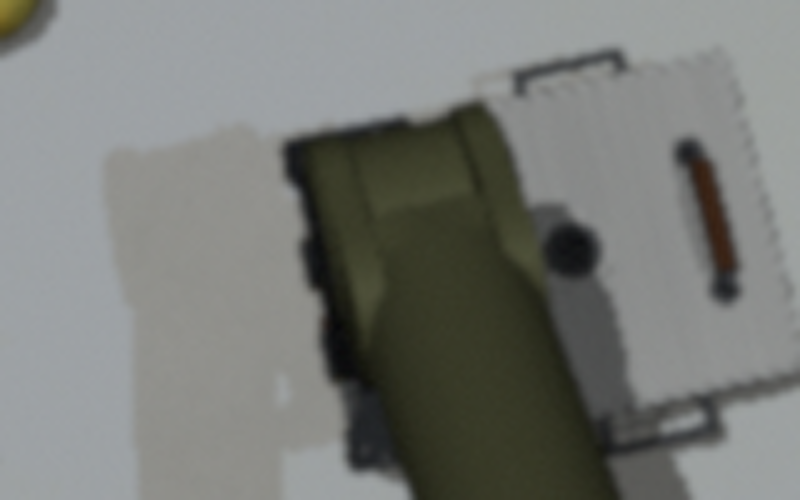

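The arm hides the panel. The push stops at the nominal home distance, so I'll release, rise and look.

>>> drive_tool([
  {"x": 1.5,"y": 0,"z": 0,"rx": 0,"ry": 0,"rz": 0,"fingers": 1},
  {"x": 1.5,"y": 0,"z": 0,"rx": 0,"ry": 0,"rz": 0,"fingers": -1},
  {"x": 1.5,"y": 0,"z": 0,"rx": 0,"ry": 0,"rz": 0,"fingers": -1},
  {"x": 1.5,"y": 0,"z": 0,"rx": 0,"ry": 0,"rz": 0,"fingers": -1},
  {"x": 1.5,"y": 0,"z": 0,"rx": 0,"ry": 0,"rz": 0,"fingers": -1},
  {"x": 1.5,"y": 0,"z": 0,"rx": 0,"ry": 0,"rz": 0,"fingers": -1},
  {"x": 1.5,"y": 0,"z": -15,"rx": 0,"ry": 0,"rz": 0,"fingers": -1},
  {"x": 1.5,"y": 0,"z": -50,"rx": 0,"ry": 0,"rz": 0,"fingers": -1},
  {"x": 1.5,"y": 0,"z": -100,"rx": 0,"ry": 0,"rz": 0,"fingers": -1},
  {"x": 1.5,"y": 0,"z": -150,"rx": 0,"ry": 0,"rz": 0,"fingers": -1},
  {"x": 20,"y": 0,"z": -200,"rx": 0,"ry": 0,"rz": 0,"fingers": -1},
  {"x": 60,"y": 0,"z": -240,"rx": 0,"ry": 0,"rz": 0,"fingers": -1},
  {"x": 110,"y": 0,"z": -240,"rx": 0,"ry": 0,"rz": 0,"fingers": -1},
  {"x": 160,"y": 0,"z": -240,"rx": 0,"ry": 0,"rz": 0,"fingers": -1},
  {"x": 160,"y": 0,"z": -240,"rx": 0,"ry": 0,"rz": 0,"fingers": -1},
])

```text
time_s: 11.92
tool_pos: [0.5134, 0.1385, 0.2657]
tool_rot: [179.8, -0.0, 101.9]
force: [0.7, -0.4, -0.9]
grip_width: 0.0871
grasp_force: 0.0
```

```bash
python3 mv.py 484,268,240,103.6;  python3 - <<'E'
from cell import vision
import cv2,numpy as np
im=vision.read_camera("top")["image"][:,:,::-1]
a=cv2.resize(im[195:295,210:420],None,fx=3.8,fy=3.8,interpolation=cv2.INTER_CUBIC)
im=vision.read_camera("side")["image"][:,:,::-1]
b=cv2.resize(im[195:290,270:430],None,fx=798/160,fy=798/160,interpolation=cv2.INTER_CUBIC)[:,:798]
a=cv2.resize(a,(798,int(a.shape[0]*798/a.shape[1])))
cv2.imwrite("pics/s3.png",cv2.resize(np.vstack([a,b]),None,fx=.7,fy=.7))
E
```

```text
t 11.925 [513.4 138.5 265.7] [ 1.7985e+02 -2.0000e-02  1.0193e+02] q [ 28.   6. -49.  96.   5.  80. -10.] F [ 0.7 -0.4 -0.9] w 87.1 0.0
(484.0, 268.0, 240.0, 103.6) [132.8  -2.1  25.7] [ 0.0027 -0.0002 -0.0292]
```

View pics/s3.png

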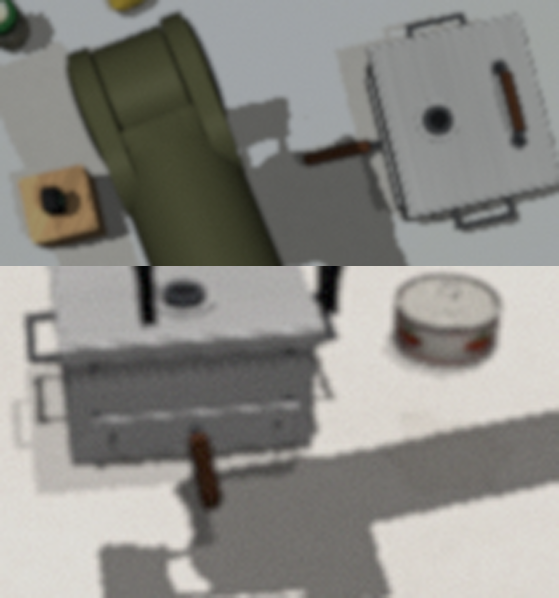

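The panel lies flat against the front and covers the slot, and the handle stands out square. I'll check it numerically and fit the thermometer head (position and yaw) by silhouette in both first pictures.

```bash
cat > sil.py <<'E'
from h import *
import cv2
from scipy.optimize import minimize
B=np.array([[i*.013,j*.010,k] for i in(-1,1) for j in(-1,1) for k in(0,.056)])
def masks(imgs,cen,r=16,th=45):
    out={}
    for n,im in imgs.items():
        u,v=np.round(proj(n,cen)[0]).astype(int)-r
        g=cv2.resize(im[v:v+2*r,u:u+2*r].max(2),None,fx=8,fy=8,interpolation=cv2.INTER_CUBIC)
        m=(g<th).astype(np.uint8); nn,l,st,_=cv2.connectedComponentsWithStats(m)
        k=l[8*r-20:8*r+20,8*r-20:8*r+20];k=np.bincount(k[k>0]).argmax() if (k>0).any() else 0
        out[n]=((l==k).astype(np.uint8),u,v)
    return out
def cost(p,M):
    c,s=np.cos(p[3]),np.sin(p[3]);X=B@np.array([[c,s,0],[-s,c,0],[0,0,1]])+p[:3];t=0
    for n,(m,u,v) in M.items():
        q=((proj(n,X)-[u,v]+.5)*8*16).astype(np.int32);z=np.zeros_like(m)
        cv2.fillConvexPoly(z,cv2.convexHull(q),1,shift=4)
        t+=1-(z&m).sum()/(z|m).sum()
    return t
E
python3 - <<'E'
from sil import *
print(proj("top",[.5401,.0111,.03]),"seen 323.9 254.4",proj("side",[.5401,.0111,.03]),"seen 330.2 262")
I={n:cv2.imread(f"pics/{n}0.png") for n in("side","top")}
M=masks(I,[.484,.268,.135],th=60)
print({n:(m[0].sum()/64) for n,m in M.items()})
for y in range(-90,90,15):
    r=minimize(cost,[.484,.268,.105,np.radians(y)],args=(M,),method="Nelder-Mead",options=dict(initial_simplex=np.array([.484,.268,.105,np.radians(y)])+np.vstack([np.zeros(4),np.diag([.004,.004,.004,.1])])))
    print(y,(r.x*[1e3,1e3,1e3,57.3]).round(1),round(r.fun,3))
E
```

```text
[[323.46627678 254.28859734]] seen 323.9 254.4 [[328.83648501 263.64268709]] seen 330.2 262
{'side': np.float64(333.984375), 'top': np.float64(81.0625)}
-90 [483.9 273.1 102.1 -84.4] 0.451
-75 [483.9 273.1 102.1 -84.1] 0.452
-60 [483.9 273.1 102.1 -84.5] 0.452
-45 [484.6 269.7 102.1 -33.1] 0.652
-30 [484.3 269.1 100.8   2.3] 0.521
-15 [484.4 268.8 100.3   2.5] 0.521
0 [484.7 269.1 100.7   2.5] 0.521
15 [484.2 269.  101.1   2.4] 0.521
30 [484.9 268.9 100.6   1.8] 0.521
45 [485.9 269.7 100.6  40.3] 0.63
60 [484.6 267.2  97.8  82.6] 0.481
75 [484.3 267.2  97.4  84.4] 0.48
```

The tray's handle end is within about 1 mm of nominal home. The head's sides are nearly square to the world axes, so grip at tool yaw 92.

```bash
python3 mv.py 484,268,260,92 484,268,124,92
```

```text
t 12.025 [515.  133.1 264.8] [1.7991e+02 1.1000e-01 1.0149e+02] q [ 28.   6. -49.  96.   5.  80. -10.] F [ 0.3 -0.6  0.9] w 87.2 0.0
(484.0, 268.0, 260.0, 92.0) [138.4  -3.5   4.6] [0.0018 0.0017 0.1657]
(484.0, 268.0, 124.0, 92.0) [138.6  -3.7 140.6] [0.0018 0.0017 0.1657]
```

>>> drive_tool([
  {"x": 40,"y": -1,"z": 4,"rx": 0,"ry": 0,"rz": 0.05,"fingers": -1},
  {"x": 80,"y": -2,"z": 4,"rx": 0,"ry": 0,"rz": 0.1,"fingers": -1},
  {"x": 115,"y": -3,"z": 4,"rx": 0,"ry": 0,"rz": 0.15,"fingers": -1},
  {"x": 138,"y": -3.5,"z": 4,"rx": 0,"ry": 0,"rz": 0.166,"fingers": -1},
  {"x": 138,"y": -3.5,"z": 4,"rx": 0,"ry": 0,"rz": 0.166,"fingers": -1},
  {"x": 138,"y": -3.5,"z": 4,"rx": 0,"ry": 0,"rz": 0.166,"fingers": -1},
  {"x": 138,"y": -3.5,"z": 4,"rx": 0,"ry": 0,"rz": 0.166,"fingers": -1},
])

```text
time_s: 12.9
tool_pos: [0.4853, 0.2653, 0.2598]
tool_rot: [180.0, 0.1, 91.7]
force: [0.8, -0.7, 0.4]
grip_width: 0.0868
grasp_force: 0.0
```

```bash
python3 mv.py 484,268,124,92
```

```text
t 12.9 [485.3 265.3 259.8] [1.7996e+02 9.0000e-02 9.1720e+01] q [ 16.  11. -53.  93.   9.  80. -37.] F [ 0.8 -0.7  0.4] w 86.8 0.0
(484.0, 268.0, 124.0, 92.0) [  2.9  -1.3 135.8] [ 0.0008  0.0015 -0.005 ]
```

>>> drive_tool([
  {"x": 2,"y": -1,"z": 30,"rx": 0,"ry": 0,"rz": 0,"fingers": -1},
  {"x": 2.5,"y": -1,"z": 60,"rx": 0,"ry": 0,"rz": 0,"fingers": -1},
  {"x": 2.5,"y": -1,"z": 90,"rx": 0,"ry": 0,"rz": 0,"fingers": -1},
  {"x": 2.5,"y": -1,"z": 115,"rx": 0,"ry": 0,"rz": 0,"fingers": -1},
  {"x": 2.5,"y": -1,"z": 130,"rx": 0,"ry": 0,"rz": 0,"fingers": -1},
  {"x": 2.5,"y": -1,"z": 136,"rx": 0,"ry": 0,"rz": 0,"fingers": -1},
  {"x": 2.5,"y": -1,"z": 136,"rx": 0,"ry": 0,"rz": 0,"fingers": -1},
  {"x": 2.5,"y": -1,"z": 136,"rx": 0,"ry": 0,"rz": 0,"fingers": -1},
])

```text
time_s: 13.9
tool_pos: [0.484, 0.2701, 0.1248]
tool_rot: [179.9, 0.0, 91.9]
force: [0.1, 0.2, 0.3]
grip_width: 0.0869
grasp_force: 0.0
```

>>> drive_tool([
  {"x": 0,"y": 0,"z": 0,"rx": 0,"ry": 0,"rz": 0,"fingers": 1},
  {"x": 0,"y": 0,"z": 0,"rx": 0,"ry": 0,"rz": 0,"fingers": 1},
  {"x": 0,"y": 0,"z": 0,"rx": 0,"ry": 0,"rz": 0,"fingers": 1},
  {"x": 0,"y": 0,"z": 0,"rx": 0,"ry": 0,"rz": 0,"fingers": 1},
  {"x": 0,"y": 0,"z": 0,"rx": 0,"ry": 0,"rz": 0,"fingers": 1},
  {"x": 0,"y": 0,"z": 0,"rx": 0,"ry": 0,"rz": 0,"fingers": 1},
  {"x": 0,"y": 0,"z": 0,"rx": 0,"ry": 0,"rz": 0,"fingers": 1},
  {"x": 0,"y": 0,"z": 0,"rx": 0,"ry": 0,"rz": 0,"fingers": 1},
], force=25)

```text
time_s: 14.9
tool_pos: [0.4835, 0.2696, 0.1239]
tool_rot: [179.9, 0.0, 91.9]
force: [0.5, -0.5, 0.1]
grip_width: 0.0261
grasp_force: 25.0
```

```bash
python3 mv.py 484,268,270,92
```

```text
t 14.9 [483.5 269.6 123.9] [1.7995e+02 4.0000e-02 9.1880e+01] q [ 12.  18. -51. 103.  15.  66. -42.] F [ 0.5 -0.5  0.1] w 26.1 24.99472176656127
(484.0, 268.0, 270.0, 92.0) [  -1.7    0.6 -146.1] [ 0.0009  0.0007 -0.0021]
```

Gripped across the 26 mm width. Lift straight up.

>>> drive_tool([
  {"x": 0,"y": 0,"z": -10,"rx": 0,"ry": 0,"rz": 0,"fingers": 1},
  {"x": 0,"y": 0,"z": -25,"rx": 0,"ry": 0,"rz": 0,"fingers": 1},
  {"x": 0,"y": 0,"z": -45,"rx": 0,"ry": 0,"rz": 0,"fingers": 1},
  {"x": 0,"y": 0,"z": -65,"rx": 0,"ry": 0,"rz": 0,"fingers": 1},
  {"x": 0,"y": 0,"z": -85,"rx": 0,"ry": 0,"rz": 0,"fingers": 1},
  {"x": 0,"y": 0,"z": -105,"rx": 0,"ry": 0,"rz": 0,"fingers": 1},
  {"x": 0,"y": 0,"z": -125,"rx": 0,"ry": 0,"rz": 0,"fingers": 1},
  {"x": 0,"y": 0,"z": -145,"rx": 0,"ry": 0,"rz": 0,"fingers": 1},
  {"x": 0,"y": 0,"z": -160,"rx": 0,"ry": 0,"rz": 0,"fingers": 1},
  {"x": 0,"y": 0,"z": -160,"rx": 0,"ry": 0,"rz": 0,"fingers": 1},
  {"x": 0,"y": 0,"z": -160,"rx": 0,"ry": 0,"rz": 0,"fingers": 1},
])

```text
time_s: 16.27
tool_pos: [0.483, 0.2695, 0.2832]
tool_rot: [-180.0, 0.1, 91.9]
force: [-0.7, -0.6, -1.4]
grip_width: 0.0259
grasp_force: 25.0
```

```bash
python3 mv.py 568.4,-60,285,92 568.4,-128.8,285,92; python3 -c "
from h import *
print(proj('side',np.array([[.4835,.2685,z] for z in(.165,.265,.321)])))
print(proj('top',np.array([[.4835,.2685,z] for z in(.165,.265,.321)])))"
```

```text
t 16.275 [483.  269.5 283.2] [-1.7998e+02  6.0000e-02  9.1890e+01] q [ 16.  10. -53.  91.   9.  83. -37.] F [-0.7 -0.6 -1.4] w 25.9 24.994679396040738
(568.4, -60.0, 285.0, 92.0) [-332.1   74.5   -1.4] [-0.0004  0.0011 -0.002 ]
(568.4, -128.8, 285.0, 92.0) [-400.9   72.2   -1.4] [-0.0004  0.0011 -0.002 ]
[[348.94821083 295.10295597]
 [350.4595447  248.03379705]
 [351.41702922 218.21378732]]
[[228.59934657 269.87888063]
 [222.87447143 266.028312  ]
 [219.28203241 263.61202646]]
```

>>> drive_tool([
  {"x": -15,"y": 3,"z": -4,"rx": 0,"ry": 0,"rz": 0,"fingers": 1},
  {"x": -40,"y": 8,"z": -4,"rx": 0,"ry": 0,"rz": 0,"fingers": 1},
  {"x": -70,"y": 14,"z": -4,"rx": 0,"ry": 0,"rz": 0,"fingers": 1},
  {"x": -100,"y": 20,"z": -4,"rx": 0,"ry": 0,"rz": 0,"fingers": 1},
  {"x": -130,"y": 26,"z": -4,"rx": 0,"ry": 0,"rz": 0,"fingers": 1},
  {"x": -160,"y": 31,"z": -4,"rx": 0,"ry": 0,"rz": 0,"fingers": 1},
  {"x": -190,"y": 36,"z": -4,"rx": 0,"ry": 0,"rz": 0,"fingers": 1},
  {"x": -220,"y": 42,"z": -4,"rx": 0,"ry": 0,"rz": 0,"fingers": 1},
  {"x": -250,"y": 48,"z": -4,"rx": 0,"ry": 0,"rz": 0,"fingers": 1},
  {"x": -280,"y": 54,"z": -4,"rx": 0,"ry": 0,"rz": 0,"fingers": 1},
  {"x": -310,"y": 60,"z": -4,"rx": 0,"ry": 0,"rz": 0,"fingers": 1},
  {"x": -340,"y": 64,"z": -4,"rx": 0,"ry": 0,"rz": 0,"fingers": 1},
  {"x": -365,"y": 68,"z": -4,"rx": 0,"ry": 0,"rz": 0,"fingers": 1},
  {"x": -385,"y": 71,"z": -4,"rx": 0,"ry": 0,"rz": 0,"fingers": 1},
  {"x": -399.5,"y": 72,"z": -4,"rx": 0,"ry": 0,"rz": 0,"fingers": 1},
  {"x": -399.5,"y": 72,"z": -4,"rx": 0,"ry": 0,"rz": 0,"fingers": 1},
  {"x": -399.5,"y": 72,"z": -4,"rx": 0,"ry": 0,"rz": 0,"fingers": 1},
  {"x": -399.5,"y": 72,"z": -4,"rx": 0,"ry": 0,"rz": 0,"fingers": 1},
])

```text
time_s: 18.52
tool_pos: [0.5685, -0.1258, 0.2884]
tool_rot: [179.9, 0.0, 92.0]
force: [-1.0, 0.2, -0.1]
grip_width: 0.0261
grasp_force: 25.0
```

```bash
python3 mv.py 568.4,-127.3,285,92; python3 - <<'E'
from h import *
import cv2
from cell import sensors
o=sensors.get_obs();p=o["tool_pos"]-[0,.0015,0]
print("tip/shoulder/port side",proj("side",np.array([p-[0,0,.1],p-[0,0,.119],p-[0,0,.019],[.5684,-.1288,.116]])).round(1))
print("top",proj("top",np.array([p-[0,0,.119],p-[0,0,.019],[.5684,-.1288,.116]])).round(1))
im={n:np.mean([vision.read_camera(n)["image"].astype(float) for _ in range(4)],0)[:,:,::-1].astype(np.uint8) for n in("side","top")}
for n in im: cv2.imwrite(f"pics/{n}4.png",im[n])
a=cv2.resize(im["side"][130:230,285:361],None,fx=5,fy=5,interpolation=cv2.INTER_CUBIC)
b=cv2.resize(im["top"][190:290,330:410],None,fx=5,fy=5,interpolation=cv2.INTER_CUBIC)
cv2.imwrite("pics/m4.png",np.hstack([a,b]))
E
```

```text
t 18.525 [ 568.5 -125.8  288.4] [1.7994e+02 3.0000e-02 9.2000e+01] q [ 42.  12. -37.  87.   7.  84.   6.] F [-1.   0.2 -0.1] w 26.1 24.99461492523551
(568.4, -127.3, 285.0, 92.0) [-1.5 -0.1  3.4] [ 0.001   0.0004 -0.    ]
tip/shoulder/port side [[321.8 176.4]
 [321.9 183.4]
 [321.5 144.9]
 [322.2 202. ]]
top [[376.5 237. ]
 [381.7 230.8]
 [374.6 240. ]]
```

View pics/m4.png

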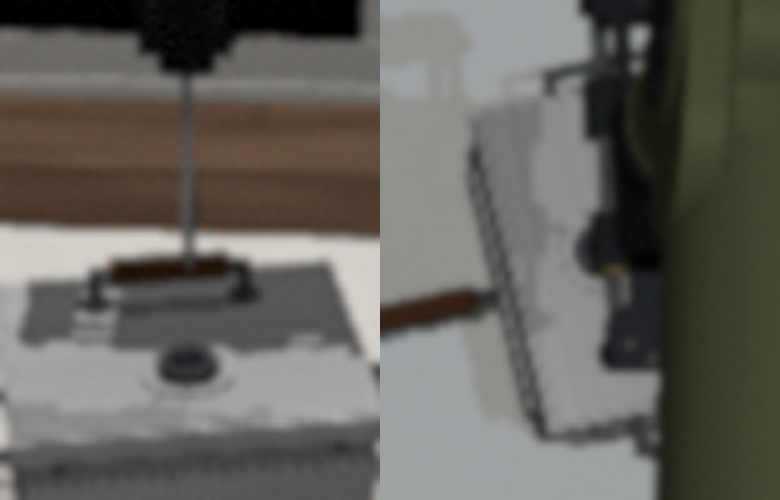

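The side half shows the stem hanging upright, with the stem top at crop (187,72), the tip at (190,267) and the port at (188,362), all close to prediction. The world-y offset is weakly seen from this side. I'll measure the stem sub-pixel now, then turn the tool 90° in hover so that offset shows sideways.

```bash
cat > stem.py <<'E'
from h import *
import cv2
from cell import sensors
def stem(im,p,zs=(.045,.06,.075)):
    """p: TCP; sub-pixel column of the stem at heights TCP-z; returns lateral x error mm"""
    g=im.astype(float).mean(2);out=[]
    for z in zs:
        u,v=proj("side",p-[0,0,z])[0];u0=proj("side",p-[.001,0,z])[0][0]-u
        r=int(round(v));c=np.arange(int(u)-7,int(u)+9)
        pr=g[r-3:r+4,c[0]:c[-1]+1].mean(0)
        base=np.interp(c,[c[0]+1.5,c[-1]-1.5],[np.median(pr[:4]),np.median(pr[-4:])]);w=np.abs(pr-base);w[w<.3*w.max()]=0
        k=w.argmax();s=slice(max(k-2,0),k+3);cu=(w[s]*c[s]).sum()/w[s].sum()
        out.append((z,round(cu,2),round(u,2),"dx mm",round(-(cu-u)/u0,2)))
    return out
def shot(n=6): return np.mean([vision.read_camera("side")["image"] for _ in range(n)],0)
E
python3 - <<'E'
from stem import *
p=sensors.get_obs()["tool_pos"];print(p)
for r in stem(shot(4),p,(.03,.04,.05,.06,.07,.08)):print(r)
# port blob
I={n:cv2.imread(f"pics/{n}0.png").max(2).astype(float) for n in("side","top")}
def blob(n,u,v,r=11):
    a=I[n][v-r:v+r+1,u-r:u+r+1];bg=np.median(a);w=np.clip((bg-25-a),0,80);yy,xx=np.mgrid[v-r:v+r+1,u-r:u+r+1]
    m=(np.hypot(yy-v,(xx-u))<8.5);w=w*m;return np.array([(w*xx).sum(),(w*yy).sum()])/w.sum(),w
bs,ws=blob("side",322,203);bt,wt=blob("top",374,240);print(bs,bt)
th=np.linspace(0,2*np.pi,60)
def cyl(n,c,z0):
    z=np.array([z0,.116]);X=np.array([[c[0]+.016*np.cos(t),c[1]+.016*np.sin(t),zz] for t in th for zz in z])
    h=cv2.convexHull((proj(n,X)*64).astype(np.int32).reshape(-1,1,2));m=cv2.moments(h);return np.array([m["m10"],m["m01"]])/m["m00"]/64
for z0 in(.116,.106):
  for ns in(("side","top"),("top",),("side",)):
    print(z0,ns,least_squares(lambda c:np.concatenate([cyl(n,c,z0)-(bs if n=="side" else bt) for n in ns]),[.568,-.129],diff_step=1e-3).x.round(4))
E
```

```text
[ 0.56837847 -0.12706619  0.28821541]
(0.03, np.float64(321.9), np.float64(321.56), 'dx mm', np.float64(-0.79))
(0.04, np.float64(321.6), np.float64(321.6), 'dx mm', np.float64(0.0))
(0.05, np.float64(322.3), np.float64(321.65), 'dx mm', np.float64(-1.54))
(0.06, np.float64(323.59), np.float64(321.7), 'dx mm', np.float64(-4.51))
(0.07, np.float64(321.5), np.float64(321.74), 'dx mm', np.float64(0.59))
(0.08, np.float64(322.16), np.float64(321.79), 'dx mm', np.float64(-0.9))
[322.05122235 202.91834359] [374.2283679  239.67295202]
0.116 ('side', 'top') [ 0.5689 -0.1271]
0.116 ('top',) [ 0.5693 -0.1279]
0.116 ('side',) [ 0.5684 -0.1244]
0.106 ('side', 'top') [ 0.5695 -0.1296]
0.106 ('top',) [ 0.57   -0.1285]
0.106 ('side',) [ 0.5693 -0.133 ]
```

>>> drive_tool([
  {"x": 0,"y": 0,"z": 0,"rx": 0,"ry": 0,"rz": 0.15,"fingers": 1},
  {"x": 0,"y": 0,"z": 0,"rx": 0,"ry": 0,"rz": 0.3,"fingers": 1},
  {"x": 0,"y": 0,"z": 0,"rx": 0,"ry": 0,"rz": 0.45,"fingers": 1},
  {"x": 0,"y": 0,"z": 0,"rx": 0,"ry": 0,"rz": 0.6,"fingers": 1},
  {"x": 0,"y": 0,"z": 0,"rx": 0,"ry": 0,"rz": 0.75,"fingers": 1},
  {"x": 0,"y": 0,"z": 0,"rx": 0,"ry": 0,"rz": 0.9,"fingers": 1},
  {"x": 0,"y": 0,"z": 0,"rx": 0,"ry": 0,"rz": 1.05,"fingers": 1},
  {"x": 0,"y": 0,"z": 0,"rx": 0,"ry": 0,"rz": 1.2,"fingers": 1},
  {"x": 0,"y": 0,"z": 0,"rx": 0,"ry": 0,"rz": 1.35,"fingers": 1},
  {"x": 0,"y": 0,"z": 0,"rx": 0,"ry": 0,"rz": 1.5,"fingers": 1},
  {"x": 0,"y": 0,"z": 0,"rx": 0,"ry": 0,"rz": 1.5708,"fingers": 1},
  {"x": 0,"y": 0,"z": 0,"rx": 0,"ry": 0,"rz": 1.5708,"fingers": 1},
  {"x": 0,"y": 0,"z": 0,"rx": 0,"ry": 0,"rz": 1.5708,"fingers": 1},
  {"x": 0,"y": 0,"z": 0,"rx": 0,"ry": 0,"rz": 1.5708,"fingers": 1},
])

```text
time_s: 20.88
tool_pos: [0.5684, -0.1271, 0.2882]
tool_rot: [180.0, -0.0, 1.9]
force: [-0.2, 0.6, -0.2]
grip_width: 0.0261
grasp_force: 25.0
```

```bash
python3 - <<'E'
from stem import *
o=sensors.get_obs();p=o["tool_pos"];print(p,o["tool_rot"],o["time_s"])
for r in stem(shot(4),p,(.03,.04,.05,.06,.07,.08)):print(r)
E
python3 mv.py 568.4,-128.8,288,2
```

```text
[ 0.56840204 -0.12712607  0.28819464] [ 1.79965865e+02 -4.26073549e-02  1.92085782e+00] 20.875
(0.03, np.float64(321.55), np.float64(321.55), 'dx mm', np.float64(0.0))
(0.04, np.float64(321.98), np.float64(321.6), 'dx mm', np.float64(-0.91))
(0.05, np.float64(321.56), np.float64(321.64), 'dx mm', np.float64(0.19))
(0.06, np.float64(321.45), np.float64(321.69), 'dx mm', np.float64(0.58))
(0.07, np.float64(321.44), np.float64(321.73), 'dx mm', np.float64(0.69))
(0.08, np.float64(321.46), np.float64(321.78), 'dx mm', np.float64(0.76))
t 21.075 [ 568.4 -127.2  288.2] [ 1.7996e+02 -4.0000e-02  1.9000e+00] q [ 35.  11. -29.  87.   5.  83. -82.] F [-0.1 -0.5  0.4] w 25.9 24.99454571865499
(568.4, -128.8, 288.0, 2.0) [-0.   1.6  0.2] [ 0.0006 -0.0007 -0.0018]
```

In this orientation the jaws centre the stem in world y, and the side view shows it within about 1 mm of the port in x. Lower to about 7 mm above the mouth and compare directly.

>>> drive_tool([
  {"x": 0,"y": 1.4,"z": 8,"rx": 0,"ry": 0,"rz": 0,"fingers": 1},
  {"x": 0,"y": 1.4,"z": 18,"rx": 0,"ry": 0,"rz": 0,"fingers": 1},
  {"x": 0,"y": 1.4,"z": 28,"rx": 0,"ry": 0,"rz": 0,"fingers": 1},
  {"x": 0,"y": 1.4,"z": 37,"rx": 0,"ry": 0,"rz": 0,"fingers": 1},
  {"x": 0,"y": 1.4,"z": 43,"rx": 0,"ry": 0,"rz": 0,"fingers": 1},
  {"x": 0,"y": 1.4,"z": 46,"rx": 0,"ry": 0,"rz": 0,"fingers": 1},
  {"x": 0,"y": 1.4,"z": 46,"rx": 0,"ry": 0,"rz": 0,"fingers": 1},
  {"x": 0,"y": 1.4,"z": 46,"rx": 0,"ry": 0,"rz": 0,"fingers": 1},
])

```text
time_s: 22.08
tool_pos: [0.5687, -0.1286, 0.2426]
tool_rot: [180.0, -0.1, 1.9]
force: [-0.3, 1.0, -0.7]
grip_width: 0.0262
grasp_force: 25.0
```

```bash
python3 mv.py 568.6,-128.6,182,2; python3 - <<'E'
from stem import *
p=sensors.get_obs()["tool_pos"];im=shot(12);cv2.imwrite("pics/s5f.png",im[:,:,::-1])
tip=proj("side",p-[0,0,.119])[0];sh=proj("side",p-[0,0,.019])[0];print("tip pred",tip,"sh",sh,"port",proj("side",[.5686,-.1286,.116])[0])
print("crop", (tip-[297,160]+.5)*12,(proj("side",[.5686,-.1286,.116])[0]-[297,160]+.5)*12)
a=cv2.resize(im[160:210,297:347,::-1].astype(np.uint8),None,fx=12,fy=12,interpolation=cv2.INTER_CUBIC)
a=cv2.convertScaleAbs(a,alpha=1.3,beta=10)
t=proj("side",[[.5686+.016*np.cos(q),-.1286+.016*np.sin(q),.116] for q in np.linspace(0,6.28,40)])
cv2.polylines(a,[((t-[297,160]+.5)*12).astype(np.int32)],True,(0,0,255),1)
cv2.imwrite("pics/s5.png",a)
E
```

```text
t 22.075 [ 568.7 -128.6  242.6] [ 1.7995e+02 -8.0000e-02  1.8900e+00] q [ 35.  12. -28.  91.   6.  78. -82.] F [-0.3  1.  -0.7] w 26.2 24.99448066111654
(568.6, -128.6, 182.0, 2.0) [-0.2 -0.  60.6] [ 0.0008 -0.0014 -0.002 ]
tip pred [322.07429477 199.43548951] sh [321.64005352 162.79450736] port [322.1496713  202.05471247]
crop [306.89153725 479.22587408] [307.79605558 510.65654963][ WARN:0@17.134] global loadsave.cpp:1063 imwrite_ Unsupported depth image for selected encoder is fallbacked to CV_8U.
```

View pics/s5.png

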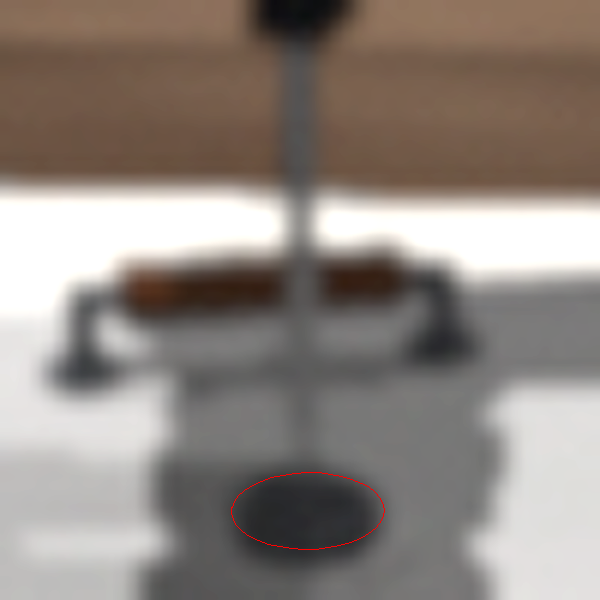

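The red ellipse (expected mouth) sits on the dark collar, centred at crop x = 307. The stem is upright at x ≈ 302–303, about 0.9 mm too far to world +x. Correct that and lower half-way in.

>>> drive_tool([
  {"x": -0.8,"y": 0,"z": 0,"rx": 0,"ry": 0,"rz": 0,"fingers": 1},
  {"x": -0.8,"y": 0,"z": 4,"rx": 0,"ry": 0,"rz": 0,"fingers": 1},
  {"x": -0.8,"y": 0,"z": 8,"rx": 0,"ry": 0,"rz": 0,"fingers": 1},
  {"x": -0.8,"y": 0,"z": 13,"rx": 0,"ry": 0,"rz": 0,"fingers": 1},
  {"x": -0.8,"y": 0,"z": 18,"rx": 0,"ry": 0,"rz": 0,"fingers": 1},
  {"x": -0.8,"y": 0,"z": 24,"rx": 0,"ry": 0,"rz": 0,"fingers": 1},
  {"x": -0.8,"y": 0,"z": 30,"rx": 0,"ry": 0,"rz": 0,"fingers": 1},
  {"x": -0.8,"y": 0,"z": 36,"rx": 0,"ry": 0,"rz": 0,"fingers": 1},
  {"x": -0.8,"y": 0,"z": 42,"rx": 0,"ry": 0,"rz": 0,"fingers": 1},
  {"x": -0.8,"y": 0,"z": 48,"rx": 0,"ry": 0,"rz": 0,"fingers": 1},
  {"x": -0.8,"y": 0,"z": 54,"rx": 0,"ry": 0,"rz": 0,"fingers": 1},
  {"x": -0.8,"y": 0,"z": 60,"rx": 0,"ry": 0,"rz": 0,"fingers": 1},
  {"x": -0.8,"y": 0,"z": 65,"rx": 0,"ry": 0,"rz": 0,"fingers": 1},
  {"x": -0.8,"y": 0,"z": 67.5,"rx": 0,"ry": 0,"rz": 0,"fingers": 1},
  {"x": -0.8,"y": 0,"z": 67.5,"rx": 0,"ry": 0,"rz": 0,"fingers": 1},
  {"x": -0.8,"y": 0,"z": 67.5,"rx": 0,"ry": 0,"rz": 0,"fingers": 1},
  {"x": -0.8,"y": 0,"z": 67.5,"rx": 0,"ry": 0,"rz": 0,"fingers": 1},
])

```text
time_s: 24.8
tool_pos: [0.5679, -0.1286, 0.175]
tool_rot: [180.0, -0.1, 1.9]
force: [0.8, 0.1, -0.4]
grip_width: 0.0256
grasp_force: 25.0
```

```bash
python3 mv.py 567.8,-128.6,174.5,1.9; python3 - <<'E'
from stem import *
p=sensors.get_obs()["tool_pos"];im=shot(8)
for r in stem(im,p,(.025,.035,.045,.05)):print(r)
print(proj("side",p-[0,0,.059])[0], "port u 322.0-322.15")
E
```

```text
t 24.8 [ 567.9 -128.6  175. ] [ 1.7995e+02 -7.0000e-02  1.8900e+00] q [ 35.  14. -28.  97.   7.  71. -83.] F [ 0.8  0.1 -0.4] w 25.6 24.99458374455571
(567.8, -128.6, 174.5, 1.9) [-0.1 -0.   0.5] [ 0.0008 -0.0012 -0.0002]
(0.025, np.float64(322.86), np.float64(322.29), 'dx mm', np.float64(-1.41))
(0.035, np.float64(323.04), np.float64(322.33), 'dx mm', np.float64(-1.77))
(0.045, np.float64(324.31), np.float64(322.37), 'dx mm', np.float64(-4.89))
(0.05, np.float64(325.16), np.float64(322.39), 'dx mm', np.float64(-6.97))
[322.42324934 202.06854812] port u 322.0-322.15
```

Forces are at noise level, the thermometer is still and the depth is about 60 mm below the mouth. Hand in.

```bash
python3 -c "
from cell import workorder
print(workorder.sign_off())"
```

```text
the job is handed in; nothing more can be done
None
```

I handed the job in at about 25 s; the sign-off returned no verdict. The tray is home and let go, its handle end about 1 mm from nominal in the top view. The thermometer is held upright and still in the port, tip about 60 mm below the mouth, wrist force at noise level. I estimated its centring from a hover just above the mouth, to about 1 mm in x and 1.5 mm in y; the last camera check, with it inserted, was too cluttered to confirm it.

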